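# Raise the deburring booth's window to its working height

### The job

Open the deburring booth for work: reach with the fingers under the lip along the bottom of its sliding window and push the window gently up from beneath, without taking hold of it, until the lip is level with the point of the pointer clamped on the left post, not running on past it. Leave the window standing there by itself, take the hand away, and leave everything that stands or lies on the bench where it is.

Things in the scene. Friction and masses are not known exactly. Their poses are not given: they have to be found in the camera images.
- booth: Bench-top deburring booth, fixed: grey tray, four 40 mm aluminium posts 560 mm high, clear panes, fan box on its right. Origin at bench level under the middle of the window's outer face; x points level into the booth (away from the robot), y left, z up. Front posts: centres at y = +-235 mm, front faces at x = -12 mm; only the lip and the pointer stand out in front of that. Place and heading vary.
- sash (a joint): Height of the sliding window above its lower stops, m: 0 to 0.21, grows upward. It is balanced by weights on chains and stays where it is left; moving it takes about 3 to 7 N. At 0 the lip's underside is 85 mm above the bench.
- lip_edge (a point): Middle of the front edge of the window's lip, at half its thickness; axes as the booth's. The lip is a level aluminium ledge along the bottom of the clear window: 370 mm long (+-185 mm in y), standing out 40 mm from the window towards the robot, 14 mm thick (underside 7 mm below this point, top of its rubber strip 7 mm above). It may be pushed anywhere along its length.
- pointer_tip (a point): The point of the dark steel height pointer, a plate on a clamp block with a thumb screw, standing out 40 mm from the left post's front (booth's +y); its sharp corner points right and ends 7 mm beside the lip's left end. It is fixed in the job; its height varies, 190 to 270 mm above the bench. The window is at its working height when lip_edge is as high as this point.
- oil_bottle: Black oil bottle with a spout standing loose in front of the lip, left or right of the middle: diameter 52 mm, 172 mm high, origin at the centre of its foot.
- paste_tin: Low metal tin standing loose in front of the lip, on the other side of the middle from the bottle: diameter 68 mm, 42 mm high, origin at the centre of its foot.
- hammer: Hammer 300 mm long lying loose on the bench to the left, under 50 mm high, origin beneath its middle, handle towards its -x.
- wrench: Steel spanner 190 mm long lying loose to the right, under 20 mm high, origin beneath its middle, along its x.
- screwdriver: Screwdriver 200 mm long lying loose to the front left, under 40 mm high, origin beneath its middle, along its x.
- insert: Loose aluminium mould insert with a round back, 95 x 50 mm, 65 mm high, to the front right, origin at the centre of its underside.
- v_block: Loose steel V-block 60 x 45 mm, 47 mm high, left of the booth, origin at the centre of its underside.
- lip: The aluminium ledge of the window itself (its underside is what is pushed). Origin in the plane of the window's outer face at half the lip's thickness, 40 mm behind lip_edge.
- lip_strip: The 3 mm rubber strip on top of the lip; same origin as the lip.

How it is judged:
By the outcome, as a careful person would: the job done as asked, in the order asked, and still so for the second after the job is handed in, with the robot touching nothing.
It also fails if it takes over 45 s, if anything falls off the work surface, if the arm or the gripper's body presses on something with over 40 N, if the wrist force passes 120 N, or if a joint passes its speed limit or range.

### The arm

A 6-joint arm with a two-finger parallel gripper is mounted at the origin on the work surface. World frame = base frame: x ahead of the robot, y to its left, z up, the work surface at z = 0. Lengths are in mm, angles in rad, forces in N, time in s.
With the tool pointing down it reaches from about 350 to 950 mm from the base axis. Payload 17.4 kg.
Tool frame: the origin (TCP) lies on the centre line of the jaws, within the pads' length; the fingertips stand 19 mm ahead of it and the grasp point (between the pads) is the TCP (r.tcp_to_tips is the distance from the TCP to the fingertips, in mm); z points along the fingers, y is the line along which they close (so a half turn about z gives the same grasp; the last joint's range is limited). The gripper opens to 93 mm and grips with 3 to 60 N. Pads are 15 mm wide; open, the fingers measure 128 mm over their backs; the gripper's body (75 mm by 188 mm) begins 65 mm behind the grasp point.
Start: joints at [1.307, 0.116, 1.442, -0, 1.584, -0.038], TCP at [151.131, 657.869, 237.646] pointing down, gripper open.
Joint ranges: [-2.83, 2.83], [-0.83, 2.19], [0.07, 2.5], [-1.14, 4.28], [0.01, 3], [-2.97, 2.97]. Speed limits (rad/s): [1.89, 1.89, 2.22, 3.14, 3.14, 3.14].

### API

Orientations are given as a unit quaternion [x, y, z, w].
In Python, from rig import state, optics, r gives the robot as it stands.
- The arm moves only by the tool servo_tool, never from a script. Its argument "steps" is a list of rows, each an object with "gripper": the gripper command: -1 is shut, 1 is fully open, values between are in proportion; "offset": the shift along the tool's x, y, z as a fraction of full scale, a list of three; "twist": the turn about the tool's z as a fraction of full scale. A call has 1 to 5 rows; each row shifts and turns the commanded pose from where the row before left it, along the tool's axes as they then stand; what a row does not reach is not made up. Full scale, the value 1, is 10 cm for a shift and pi rad for a turn. A row lasts 1/10 s, in which the tool goes at most 50 mm and 8.59 degrees, less where a joint would pass 70% of its speed; a pose out of reach is approached as far as the arm can. A call with a number of a shift or a turn outside -1 to 1 is refused whole. A call with a gripper value outside its range is refused whole. The fingers move at their own pace and stop on an object; "newtons" is the grip in N (left out, the last holds). Time passes only in rows, so rows that do not move let the fingers close. It gives the time, the measured TCP pose, the force, the opening and the grip force at its end, in the units of the state.
- state(): the state, without advancing time (a new reading comes with each control period).
- optics.snapshot(name): name is "scene" or "top"; returns a dict with "frame" (480x640x3 uint8, blue, green, red), "mtx" (3x3 intrinsics, pixels), "R" (3x3) and "t" (3): a world point X has camera coordinates R X + t. Camera axes: x right, y down, z forward; pixel columns grow to the right and rows downward; lengths in mm; the calibration is good to about 2 mm. A picture is of the moment at which its call begins. There is no depth.
- r.sign_off(): hands the job in; it is judged then, once.
The state is a dict: "time": time; "q": joint angles; "dq": joint speeds; "joint_torque": joint torques, N m; "eef_pos": TCP position; "orientation": TCP orientation; "contact_force": force on the tool from outside, world axes, zero at the start; "wrist_torque": the same for the moment, N m; "opening": finger opening in mm; "grasp_force": force on a finger pad.
Only numpy, scipy, OpenCV 4.12 (cv2) and the standard library are available. Lean on these libraries where they do the work, as an engineer would, in place of code of your own. Each camera call takes 0.05 s, during which the arm holds its last target. There are 200 camera calls.

## Working session

There is one attempt and no reset: what is moved stays moved. The work goes in short steps, Python scripts to look and compute and a tool call to move; the robot and the scene stay as the last step left them, time stands still between calls to the robot, and variables do not carry over. Pictures are saved under pics/ and viewed, at most 10 in all, crops included, and the job is handed in when it is done.

Besides the shell and the picture viewer there is one more tool, called after "Request:" in YAML: its name, and indented under it one key for each argument. servo_tool: Moves the arm, as the interface text tells. Shift numbers are shares of 10 cm and turn numbers shares of pi rad, none past 1 either way. Its arguments: {"type":"object","properties":{"steps":{"type":"array"},"newtons":{"type":"number"}},"required":["steps"]}

```bash
mkdir -p pics; python3 - <<'E'
from rig import state,optics,r
import cv2
for n in("scene","top"):
    s=optics.snapshot(n);cv2.imwrite(f"pics/{n}0.png",s["frame"]);print(s["mtx"],s["R"],s["t"])
print(state())
E
```

```text
[[578.62469696   0.         316.69085031]
 [  0.         578.62469696 229.62669125]
 [  0.           0.           1.        ]] [[-0.60669947 -0.7949303   0.00125829]
 [-0.7551317   0.57582872 -0.31336465]
 [ 0.24837849 -0.19106834 -0.94963204]] [ 296.13007041  404.09398883 1540.97986565]
[[526.56928197   0.         320.26901543]
 [  0.         526.56928197 248.36044078]
 [  0.           0.           1.        ]] [[-0.00605098 -0.99983987 -0.01684106]
 [-0.99644454  0.00744399 -0.08392175]
 [ 0.08403368  0.01627337 -0.99633002]] [  26.71750782  495.99355857 1542.90522039]
{'time': 0.1, 'q': array([ 1.30718734e+00,  1.16414037e-01,  1.44218912e+00, -4.81759867e-05,
        1.58401968e+00, -3.78122203e-02]), 'dq': array([ 0.00049381, -0.00165058, -0.00242193,  0.00076793,  0.0008154 ,
        0.00028535]), 'joint_torque': array([-2.46314421e-04, -7.22895813e+01, -6.23869586e+01,  7.79846124e-02,
        2.27044488e-02, -2.96494068e-05]), 'eef_pos': array([151.10690983, 657.69531005, 237.00097162]), 'orientation': array([ 1.12658992e-01,  9.93633577e-01, -5.12872635e-04, -5.35237296e-05]), 'contact_force': array([ 0.32913696, -0.55657138, -0.03359316]), 'wrist_torque': array([0.02346375, 0.05980602, 0.00985121]), 'grasp_force': 0.0, 'opening': 93.09222173397649}
```

View pics/scene0.png

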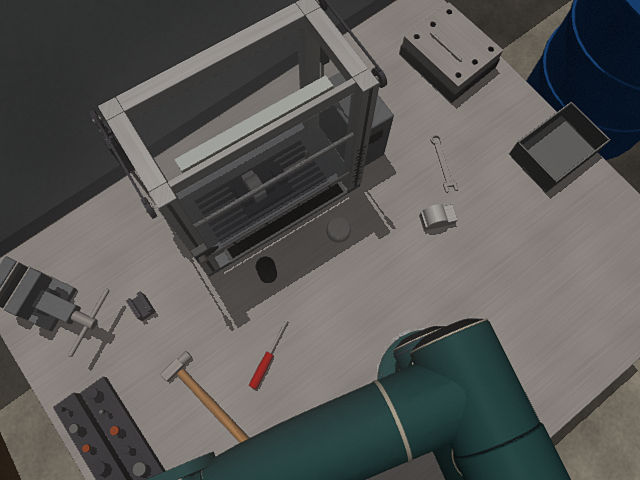

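View pics/top0.png

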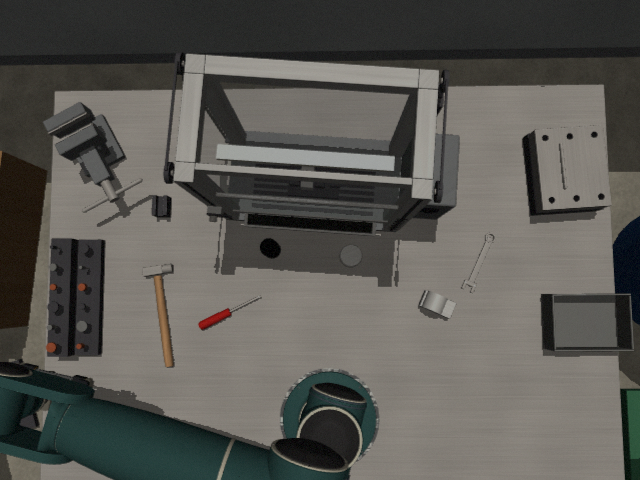

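```bash
python3 - <<'E'
import cv2,numpy as np
s=cv2.imread("pics/scene0.png");t=cv2.imread("pics/top0.png")
f=lambda im,x,y,w,h,k:cv2.convertScaleAbs(cv2.resize(im[y:y+h,x:x+w],None,fx=k,fy=k,interpolation=cv2.INTER_CUBIC),alpha=1.8,beta=15)
cv2.imwrite("pics/c1.png",np.vstack([f(t,195,190,200,70,4),f(s,180,180,200,80,4)]))
cv2.imwrite("pics/c2.png",np.hstack([f(t,195,190,50,70,8),f(s,180,225,50,70,8)]))
E
```

```text
(no output)
```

View pics/c1.png

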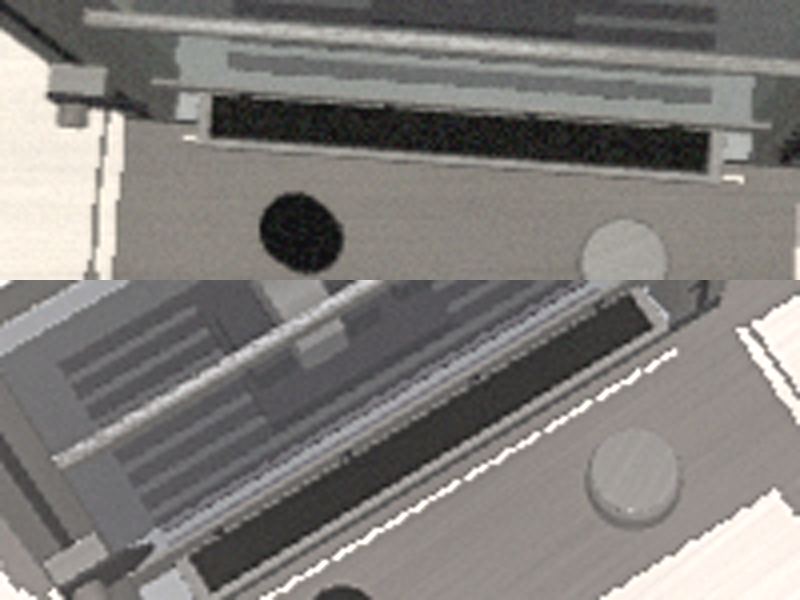

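View pics/c2.png

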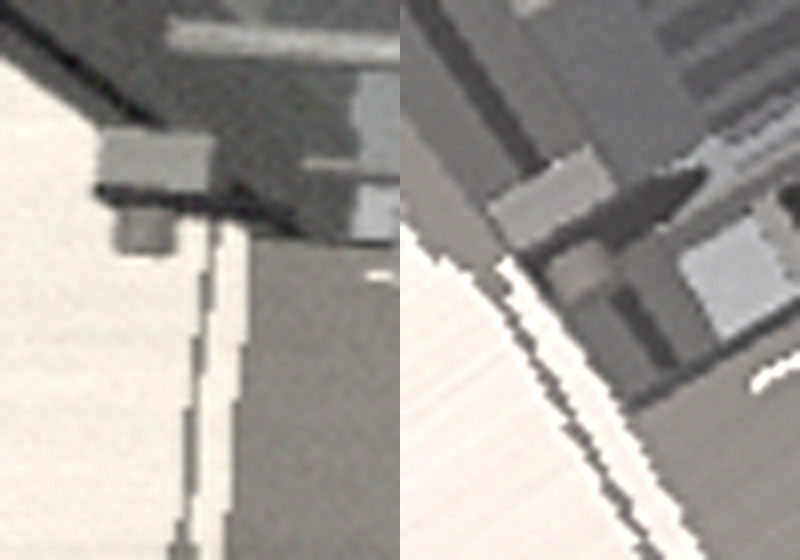

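```bash
python3 - <<'E'
import cv2,numpy as np
s=cv2.imread("pics/scene0.png");t=cv2.imread("pics/top0.png")
def f(im,cx,cy):
    x,y=cx-16,cy-16
    a=cv2.convertScaleAbs(cv2.resize(im[y:y+33,x:x+33],None,fx=6,fy=6,interpolation=cv2.INTER_CUBIC),alpha=1.5,beta=10)
    for k in range(0,33,4): cv2.line(a,(6*k,0),(6*k,5),(0,0,255));cv2.line(a,(0,6*k),(5,6*k),(0,0,255))
    a=cv2.copyMakeBorder(a,0,2,0,2,cv2.BORDER_CONSTANT,value=(0,0,255))
    return a
T=[f(t,*p) for p in[(245,222),(374,232),(180,182),(432,202)]]
S=[f(s,*p) for p in[(232,256),(344,190),(166,204),(370,88)]]
U=[f(t,230,220),f(s,217,246),f(t,268,247),f(s,265,268)]
cv2.imwrite("pics/c3.png",np.vstack([np.hstack(T),np.hstack(S),np.hstack(U)]))
E
```

```text
(no output)
```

View pics/c3.png

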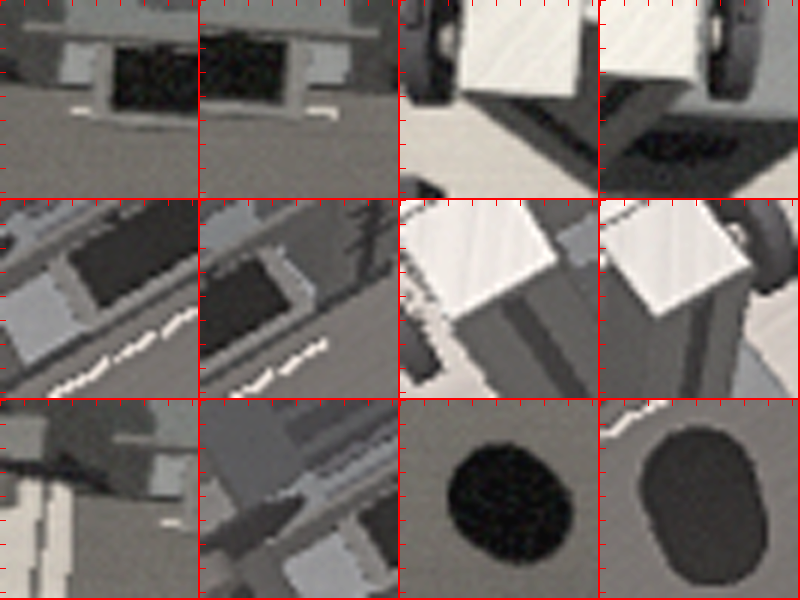

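```bash
cat > fit.py <<'E'
import numpy as np
from scipy.optimize import least_squares
K1=np.array([[578.62469696,0,316.69085031],[0,578.62469696,229.62669125],[0,0,1]])
R1=np.array([[-0.60669947,-0.7949303,0.00125829],[-0.7551317,0.57582872,-0.31336465],[0.24837849,-0.19106834,-0.94963204]]);t1=np.array([296.13007041,404.09398883,1540.97986565])
K2=np.array([[526.56928197,0,320.26901543],[0,526.56928197,248.36044078],[0,0,1]])
R2=np.array([[-0.00605098,-0.99983987,-0.01684106],[-0.99644454,0.00744399,-0.08392175],[0.08403368,0.01627337,-0.99633002]]);t2=np.array([26.71750782,495.99355857,1542.90522039])
CAM={'s':(K1,R1,t1),'t':(K2,R2,t2)}
def proj(c,X):
    K,R,t=CAM[c];p=K@(R@np.asarray(X,float)+t);return p[:2]/p[2]
def tri(ps,pt):
    return least_squares(lambda X:np.r_[proj('s',X)-ps,proj('t',X)-pt],[600,0,100])
def W(b,X):
    c,s=np.cos(b[2]),np.sin(b[2]);return np.array([b[0]+c*X[0]-s*X[1],b[1]+s*X[0]+c*X[1],X[2]])
obs=[('t',(-40,185,96),(243.9,224.3)),('t',(-40,-185,96),(375.4,234.6)),('s',(-40,185,96),(229.8,260.9)),('s',(-40,-185,96),(346.8,189.4)),
('t',(-12,255,560),(173.6,180.6)),('t',(-12,215,560),(193.1,181.4)),('t',(-12,-255,560),(431.4,198.9)),
('s',(-12,255,560),(158.3,207.3)),('s',(-12,215,560),(175.8,197.6)),('s',(-12,-215,560),(362.8,90.9)),('s',(-12,-255,560),(378.6,82.6))]
tip={'t':(232.8,218.9),'s':(218.1,246.3)}
if __name__=="__main__":
    def f(p):
        e=[]
        for i,(c,X,o) in enumerate(obs):
            X=np.array(X,float)
            if i<4: X[2]+=p[3]
            e.append(proj(c,W(p,X))-o)
        for c in tip: e.append(proj(c,W(p,(p[5],192,p[4])))-tip[c])
        return np.ravel(e)
    s=least_squares(f,[620,0,-.08,0,230,-52]);print(s.x.round(3));print(s.fun.reshape(-1,2).round(1).tolist())
    J=np.linalg.inv(s.jac.T@s.jac);print(np.sqrt(np.diag(J)).round(2))
    for n,a,b in [('tip',tip['s'],tip['t']),('tintop',(338.7,227.5),(350.8,254.5)),('bottlemid',(265.9,269.3),(269.9,247.8)),('lipL',obs[2][2],obs[0][2]),('lipR',obs[3][2],obs[1][2])]:
        q=tri(a,b);print(n,q.x.round(1),q.fun.round(2))
E
python3 fit.py; python3 - <<'E'
from rig import r
print([a for a in dir(r) if a[0]!='_'])
E
```

```text
[ 5.79594e+02  4.85470e+01 -8.20000e-02  3.05310e+01  2.63227e+02
 -3.98500e+01]
[[-0.8, 0.5], [0.4, -0.1], [-0.3, -0.1], [0.5, 0.6], [-0.2, -0.7], [0.4, -0.0], [0.9, -0.5], [-0.6, 0.8], [0.5, -0.1], [0.1, 0.3], [0.5, -0.6], [-1.2, -1.3], [0.7, 1.0]]
[ 0.74  0.63  0.    5.34 10.28  3.14]
tip [554.1 241.4 268.7] [ 1.29  0.35 -0.93 -1.07]
tintop [475.  -66.8  41.9] [-0.33 -0.07  0.23  0.26]
bottlemid [495.3 168.5  61.5] [-0.06 -0.02  0.05  0.05]
lipL [557.2 235.5 116.9] [-0.08 -0.02  0.06  0.07]
lipR [ 523.8 -130.2  135.5] [ 0.18  0.04 -0.12 -0.14]
['MotionError', 'sign_off', 'tcp_to_tips']
```

Request:
servo_tool:
  steps:
    - {"gripper": -1,"offset": [-0.25,-0.35,-0.24],"twist": 0}
    - {"gripper": -1,"offset": [-0.25,-0.35,-0.24],"twist": 0}
    - {"gripper": -1,"offset": [-0.25,-0.35,-0.24],"twist": 0}
    - {"gripper": -1,"offset": [-0.25,-0.35,-0.24],"twist": 0}
    - {"gripper": -1,"offset": [-0.25,-0.35,-0.24],"twist": 0}
  newtons: 10

```text
time: 0.6
eef_pos: [234.0, 457.6, 358.3]
orientation: [0.112, 0.994, -0.0, -0.0]
contact_force: [0.8, 0.1, 0.5]
opening: 57.3
grasp_force: 0.0
```

Request:
servo_tool:
  steps:
    - {"gripper": -1,"offset": [-0.25,-0.35,-0.24],"twist": 0}
    - {"gripper": -1,"offset": [-0.25,-0.35,-0.24],"twist": 0}
    - {"gripper": -1,"offset": [-0.25,-0.35,-0.24],"twist": 0}
    - {"gripper": -1,"offset": [-0.25,-0.35,-0.24],"twist": 0}
    - {"gripper": -1,"offset": [-0.25,-0.35,-0.24],"twist": 0}

```text
time: 1.1
eef_pos: [316.4, 259.1, 478.5]
orientation: [0.112, 0.994, 0.0, 0.0]
contact_force: [1.3, 1.5, 0.8]
opening: 17.5
grasp_force: 0.0
```

Request:
servo_tool:
  steps:
    - {"gripper": -1,"offset": [-0.25,-0.35,-0.24],"twist": 0}
    - {"gripper": -1,"offset": [-0.25,-0.35,-0.24],"twist": 0}
    - {"gripper": -1,"offset": [-0.25,-0.35,-0.24],"twist": 0}
    - {"gripper": -1,"offset": [-0.25,-0.35,-0.24],"twist": 0}
    - {"gripper": -1,"offset": [-0.25,-0.35,-0.24],"twist": 0}

```text
time: 1.6
eef_pos: [399.1, 60.4, 598.6]
orientation: [0.113, 0.994, 0.0, 0.0]
contact_force: [1.4, 1.0, 0.4]
opening: 0.4
grasp_force: 0.0
```

```bash
python3 -c "
from rig import state
s=state();print(s['time'],s['q'].round(4),s['eef_pos'],s['orientation'].round(4))"
```

```text
1.6 [ 0.087  -0.3146  1.2416  0.      2.2143 -1.2579] [399.10829216  60.42131534 598.58105761] [1.127e-01 9.936e-01 0.000e+00 1.000e-04]
```

Request:
servo_tool:
  steps:
    - {"gripper": -1,"offset": [0.24,0.37,-0.2],"twist": 0}
    - {"gripper": -1,"offset": [0.24,0.37,-0.2],"twist": 0}
    - {"gripper": -1,"offset": [0.24,0.37,-0.2],"twist": 0}
    - {"gripper": -1,"offset": [0.24,0.37,-0.2],"twist": 0}
    - {"gripper": -1,"offset": [0.24,0.37,-0.2],"twist": 0}

```text
time: 2.1
eef_pos: [322.5, 270.7, 698.4]
orientation: [0.113, 0.994, 0.0, 0.0]
contact_force: [1.0, -0.8, 1.2]
opening: 0.6
grasp_force: 0.0
```

Request:
servo_tool:
  steps:
    - {"gripper": -1,"offset": [0,0,-0.4],"twist": 0}
    - {"gripper": -1,"offset": [0,0,-0.4],"twist": 0}
    - {"gripper": -1,"offset": [0,0,-0.4],"twist": 0}
    - {"gripper": -1,"offset": [0,0,-0.4],"twist": 0}
    - {"gripper": -1,"offset": [0,0,-0.4],"twist": 0}

```text
time: 2.6
eef_pos: [322.5, 268.5, 844.6]
orientation: [0.113, 0.994, 0.001, 0.001]
contact_force: [0.1, 0.2, 0.5]
opening: 0.5
grasp_force: 0.0
```

```bash
python3 -c "
from rig import state
s=state();print(s['time'],s['q'].round(4),s['eef_pos'],s['orientation'].round(4))"
```

```text
2.6 [ 6.3320e-01  2.3820e-01  1.4890e-01  6.0000e-04  2.7515e+00 -7.1140e-01] [322.5449971  268.48010665 844.63850144] [0.1126 0.9936 0.0011 0.001 ]
```

Request:
servo_tool:
  steps:
    - {"gripper": -1,"offset": [0,0,-0.5],"twist": 0}
    - {"gripper": -1,"offset": [0,0,-0.5],"twist": 0}
    - {"gripper": -1,"offset": [0,0,-0.5],"twist": 0}

```text
time: 2.9
eef_pos: [285.1, 237.2, 873.4]
orientation: [0.113, 0.993, 0.016, 0.015]
contact_force: [-0.5, -0.9, 0.5]
opening: 0.5
grasp_force: 0.0
```

```bash
python3 -c "
from rig import state
s=state();print(s['time'],s['q'].round(4),s['eef_pos'],s['orientation'].round(4))
import numpy as np
from scipy.optimize import least_squares
D=[(.11641,1.44219,1.58402,np.hypot(151.1,657.7),237.0),(-.3146,1.2416,2.2143,np.hypot(399.1,60.42),598.58),(.2382,.1489,2.7515,np.hypot(322.54,268.48),844.64)]
q=s['q'];p=s['eef_pos'];D.append((q[1],q[2],q[4],np.hypot(p[0],p[1]),p[2]))
def f(x):
  e=[]
  for a,b,c,r,z in D:
    R=x[5]+x[0]*np.sin(a)+x[1]*np.sin(a+b)+x[4]*np.cos(a+b)+x[3]*np.sin(a+b+c);Z=x[2]+x[0]*np.cos(a)+x[1]*np.cos(a+b)-x[4]*np.sin(a+b)+x[3]*np.cos(a+b+c)
    e+=[R-np.sqrt(r*r-25.4**2),Z-z]
  return e
v=least_squares(f,[400,600,200,300,0,0]);print(v.x.round(1),v.fun.round(1))"
```

```text
2.9 [ 0.6228  0.22    0.0732  0.0093  2.8047 -0.7134] [285.07357775 237.20891077 873.43087071] [0.1126 0.9934 0.0158 0.0152]
[459.7 620.3 138.3 284.1  81.4   0. ] [-0. -0. -0.  0.  0. -0. -0. -0.]
```

Request:
servo_tool:
  steps:
    - {"gripper": -1,"offset": [-0.23,0.31,0.32],"twist": 0}
    - {"gripper": -1,"offset": [-0.23,0.31,0.32],"twist": 0}
    - {"gripper": -1,"offset": [-0.23,0.31,0.32],"twist": 0}
    - {"gripper": -1,"offset": [-0.23,0.31,0.32],"twist": 0}
    - {"gripper": -1,"offset": [-0.23,0.31,0.32],"twist": 0}

```text
time: 3.4
eef_pos: [431.4, 362.2, 728.8]
orientation: [0.113, 0.993, 0.018, 0.017]
contact_force: [0.5, 0.4, 0.3]
opening: 0.7
grasp_force: 0.0
```

Request:
servo_tool:
  steps:
    - {"gripper": -1,"offset": [-0.23,0.31,0.32],"twist": 0}
    - {"gripper": -1,"offset": [-0.23,0.31,0.32],"twist": 0}
    - {"gripper": -1,"offset": [-0.23,0.31,0.32],"twist": 0}
    - {"gripper": -1,"offset": [-0.23,0.31,0.32],"twist": 0}

```text
time: 3.8
eef_pos: [553.4, 466.1, 608.5]
orientation: [0.113, 0.993, 0.018, 0.017]
contact_force: [0.1, -0.8, 1.0]
opening: 0.3
grasp_force: 0.0
```

```bash
cat > st.py <<'E'
from rig import state
from scipy.spatial.transform import Rotation as Ro
import numpy as np
s=state();M=Ro.from_quat(s['orientation']).as_matrix()
print(s['time'],s['q'].round(3),s['eef_pos'].round(1),'F',s['contact_force'].round(1));print('x',M[:,0].round(3),'y',M[:,1].round(3),'z',M[:,2].round(3))
print('heading',np.degrees(np.arctan2(M[1,2],M[0,2])).round(1),'tilt',np.degrees(np.arccos(-M[2,2])).round(1))
E
python3 st.py
```

```text
3.8 [ 6.640e-01  3.970e-01  4.880e-01  2.000e-03  2.208e+00 -6.800e-01] [553.4 466.1 608.5] F [ 0.1 -0.8  1. ]
x [-0.974  0.224 -0.03 ] y [0.223 0.974 0.039] z [ 0.037  0.031 -0.999]
heading 39.7 tilt 2.8
```

Request:
servo_tool:
  steps:
    - {"gripper": -1,"offset": [-0.2,0.26,0.36],"twist": 0}
    - {"gripper": -1,"offset": [-0.2,0.26,0.36],"twist": 0}
    - {"gripper": -1,"offset": [-0.2,0.26,0.36],"twist": 0}
    - {"gripper": -1,"offset": [-0.2,0.26,0.36],"twist": 0}
    - {"gripper": -1,"offset": [-0.3,0.4,0],"twist": 0}

```text
time: 4.3
eef_pos: [678.1, 569.0, 464.6]
orientation: [0.113, 0.993, 0.015, 0.014]
contact_force: [-0.6, 0.1, 0.4]
opening: 0.8
grasp_force: 0.0
```

Request:
servo_tool:
  steps:
    - {"gripper": -1,"offset": [-0.3,0.4,0],"twist": 0}
    - {"gripper": -1,"offset": [-0.3,0.4,0],"twist": 0}
    - {"gripper": -1,"offset": [-0.3,0.4,0],"twist": 0}
    - {"gripper": -1,"offset": [-0.3,0.4,0],"twist": 0}

```text
time: 4.7
eef_pos: [739.1, 620.9, 415.1]
orientation: [0.112, 0.991, 0.052, 0.049]
contact_force: [0.3, -0.3, 0.9]
opening: 0.6
grasp_force: 0.0
```

```bash
python3 st.py
```

```text
4.7 [ 0.671  0.911  0.072  0.004  2.015 -0.672] [739.1 620.9 415.1] F [ 0.3 -0.3  0.9]
x [-0.97   0.228 -0.086] y [0.218 0.969 0.114] z [ 0.109  0.091 -0.99 ]
heading 40.0 tilt 8.2
```

Request:
servo_tool:
  steps:
    - {"gripper": -1,"offset": [-0.6,0.78,-0.3],"twist": 0}
    - {"gripper": -1,"offset": [-0.6,0.78,-0.3],"twist": 0}
    - {"gripper": -1,"offset": [-0.6,0.78,-0.3],"twist": 0}
    - {"gripper": -1,"offset": [-0.6,0.78,-0.3],"twist": 0}
    - {"gripper": -1,"offset": [-0.6,0.78,-0.3],"twist": 0}

```text
time: 5.2
eef_pos: [771.8, 645.8, 428.1]
orientation: [0.111, 0.983, 0.108, 0.103]
contact_force: [0.8, 0.5, -0.2]
opening: 0.3
grasp_force: 0.0
```

```bash
python3 st.py
```

```text
5.2 [ 0.669  0.907  0.073  0.009  1.863 -0.672] [771.8 645.8 428.1] F [ 0.8  0.5 -0.2]
x [-0.954  0.241 -0.178] y [0.197 0.952 0.235] z [ 0.226  0.189 -0.956]
heading 40.0 tilt 17.1
```

Request:
servo_tool:
  steps:
    - {"gripper": -1,"offset": [-0.61,0.79,-0.1],"twist": 0}
    - {"gripper": -1,"offset": [-0.61,0.79,-0.1],"twist": 0}
    - {"gripper": -1,"offset": [-0.61,0.79,0],"twist": 0}
    - {"gripper": -1,"offset": [-0.61,0.79,0],"twist": 0}
    - {"gripper": -1,"offset": [-0.61,0.79,0],"twist": 0}

```text
time: 5.7
eef_pos: [815.7, 679.8, 420.4]
orientation: [0.11, 0.968, 0.164, 0.156]
contact_force: [-0.2, 0.5, 0.2]
opening: 0.7
grasp_force: 0.0
```

Request:
servo_tool:
  steps:
    - {"gripper": -1,"offset": [-0.61,0.79,0],"twist": 0}
    - {"gripper": -1,"offset": [-0.61,0.79,0.1],"twist": 0}
    - {"gripper": -1,"offset": [-0.61,0.79,0.1],"twist": 0}
    - {"gripper": -1,"offset": [-0.61,0.79,0.2],"twist": 0}
    - {"gripper": -1,"offset": [-0.61,0.79,0.2],"twist": 0}

```text
time: 6.2
eef_pos: [857.1, 712.1, 419.1]
orientation: [0.107, 0.947, 0.219, 0.209]
contact_force: [0.1, -0.4, 0.1]
opening: 0.6
grasp_force: 0.0
```

```bash
python3 st.py
```

```text
6.2 [ 0.666  0.959  0.073  0.017  1.494 -0.675] [857.1 712.1 419.1] F [ 0.1 -0.4  0.1]
x [-0.889  0.295 -0.349] y [0.112 0.881 0.46 ] z [ 0.443  0.37  -0.816]
heading 39.9 tilt 35.3
```

Request:
servo_tool:
  steps:
    - {"gripper": -1,"offset": [0.04,-0.05,-0.48],"twist": 0}
    - {"gripper": -1,"offset": [0.04,-0.05,-0.48],"twist": 0}
    - {"gripper": -1,"offset": [0.04,-0.05,-0.48],"twist": 0}
    - {"gripper": -1,"offset": [0.04,-0.05,-0.48],"twist": 0}
    - {"gripper": -1,"offset": [0.04,-0.05,-0.48],"twist": 0}

```text
time: 6.7
eef_pos: [728.6, 606.0, 599.2]
orientation: [0.107, 0.947, 0.219, 0.209]
contact_force: [0.6, 0.2, 1.2]
opening: 0.3
grasp_force: 0.0
```

Request:
servo_tool:
  steps:
    - {"gripper": -1,"offset": [0.04,-0.05,-0.48],"twist": 0}
    - {"gripper": -1,"offset": [0.04,-0.05,-0.48],"twist": 0}
    - {"gripper": -1,"offset": [0.04,-0.05,-0.48],"twist": 0}
    - {"gripper": -1,"offset": [0.04,-0.05,-0.48],"twist": 0}

```text
time: 7.1
eef_pos: [627.1, 522.1, 741.4]
orientation: [0.107, 0.947, 0.219, 0.209]
contact_force: [-0.4, 0.4, 0.6]
opening: 0.6
grasp_force: 0.0
```

```bash
python3 st.py
```

```text
7.1 [ 0.655  0.407  0.312  0.024  1.807 -0.677] [627.1 522.1 741.4] F [-0.4  0.4  0.6]
x [-0.89   0.295 -0.349] y [0.112 0.881 0.46 ] z [ 0.443  0.37  -0.817]
heading 39.9 tilt 35.3
```

Request:
servo_tool:
  steps:
    - {"gripper": -1,"offset": [-0.25,-0.38,-0.12],"twist": 0}
    - {"gripper": -1,"offset": [-0.25,-0.38,-0.12],"twist": 0}
    - {"gripper": -1,"offset": [-0.25,-0.38,-0.12],"twist": 0}
    - {"gripper": -1,"offset": [-0.25,-0.38,-0.12],"twist": 0}
    - {"gripper": -1,"offset": [-0.25,-0.38,-0.12],"twist": 0}

```text
time: 7.6
eef_pos: [691.7, 295.3, 745.4]
orientation: [0.107, 0.947, 0.219, 0.209]
contact_force: [0.3, -0.7, -0.2]
opening: 0.8
grasp_force: 0.0
```

Request:
servo_tool:
  steps:
    - {"gripper": -1,"offset": [-0.25,-0.38,-0.12],"twist": 0}
    - {"gripper": -1,"offset": [-0.25,-0.38,-0.12],"twist": 0}
    - {"gripper": -1,"offset": [-0.25,-0.38,-0.12],"twist": 0}
    - {"gripper": -1,"offset": [-0.25,-0.38,-0.12],"twist": 0}
    - {"gripper": -1,"offset": [-0.25,-0.38,-0.12],"twist": 0}

```text
time: 8.1
eef_pos: [755.0, 69.2, 751.0]
orientation: [0.107, 0.947, 0.218, 0.21]
contact_force: [0.6, -0.1, -0.0]
opening: 0.3
grasp_force: 0.0
```

```bash
python3 st.py
```

```text
8.1 [-0.096  0.357  0.359  0.451  1.927 -1.173] [755.   69.2 751. ] F [ 0.6 -0.1 -0. ]
x [-0.889  0.294 -0.35 ] y [0.112 0.882 0.458] z [ 0.444  0.368 -0.817]
heading 39.7 tilt 35.2
```

Request:
servo_tool:
  steps:
    - {"gripper": -1,"offset": [-0.16,-0.38,-0.14],"twist": 0}
    - {"gripper": -1,"offset": [-0.16,-0.38,-0.14],"twist": 0}
    - {"gripper": -1,"offset": [-0.16,-0.38,-0.14],"twist": 0}
    - {"gripper": -1,"offset": [-0.16,-0.38,-0.14],"twist": 0}
    - {"gripper": -1,"offset": [-0.16,-0.38,-0.14],"twist": 0}

```text
time: 8.6
eef_pos: [771.8, -146.7, 732.9]
orientation: [0.11, 0.947, 0.22, 0.207]
contact_force: [3.2, -0.1, -1.8]
opening: 0.4
grasp_force: 0.0
```

Request:
servo_tool:
  steps:
    - {"gripper": -1,"offset": [-0.87,0.22,-0.4],"twist": 0}
    - {"gripper": -1,"offset": [-0.87,0.22,-0.4],"twist": 0}
    - {"gripper": -1,"offset": [-0.87,0.22,-0.35],"twist": 0}
    - {"gripper": -1,"offset": [-0.87,0.22,-0.3],"twist": 0}
    - {"gripper": -1,"offset": [-0.87,0.22,-0.3],"twist": 0}

```text
time: 9.1
eef_pos: [799.3, -148.0, 767.8]
orientation: [0.119, 0.923, 0.227, 0.285]
contact_force: [1.0, 0.5, 0.3]
opening: 0.6
grasp_force: 0.0
```

```bash
python3 st.py
```

```text
9.1 [-0.41   0.565  0.072  0.635  1.935 -1.316] [ 799.3 -148.   767.8] F [1.  0.5 0.3]
x [-0.809  0.35  -0.473] y [0.09  0.868 0.488] z [ 0.581  0.352 -0.734]
heading 31.2 tilt 42.8
```

Request:
servo_tool:
  steps:
    - {"gripper": -1,"offset": [-0.95,0.2,-0.25],"twist": 0}
    - {"gripper": -1,"offset": [-0.95,0.2,-0.25],"twist": 0}
    - {"gripper": -1,"offset": [-0.95,0.2,-0.2],"twist": 0}
    - {"gripper": -1,"offset": [-0.95,0.2,-0.2],"twist": 0}
    - {"gripper": -1,"offset": [-0.95,0.2,-0.15],"twist": 0}

```text
time: 9.6
eef_pos: [834.2, -163.6, 792.7]
orientation: [0.131, 0.894, 0.235, 0.357]
contact_force: [0.1, -0.3, 0.2]
opening: 0.5
grasp_force: 0.0
```

Request:
servo_tool:
  steps:
    - {"gripper": -1,"offset": [-0.95,0.2,-0.1],"twist": 0}
    - {"gripper": -1,"offset": [-0.95,0.2,-0.1],"twist": 0}
    - {"gripper": -1,"offset": [-0.95,0.2,0],"twist": 0}
    - {"gripper": -1,"offset": [-0.95,0.2,0],"twist": 0}
    - {"gripper": -1,"offset": [-0.95,0.2,0],"twist": 0}

```text
time: 10.1
eef_pos: [871.8, -177.1, 818.2]
orientation: [0.142, 0.859, 0.241, 0.428]
contact_force: [-0.3, 0.2, -0.2]
opening: 0.1
grasp_force: 0.0
```

```bash
python3 st.py
```

```text
10.1 [-0.42   0.581  0.073  0.637  1.608 -1.331] [ 871.8 -177.1  818.2] F [-0.3  0.2 -0.2]
x [-0.593  0.451 -0.667] y [0.039 0.844 0.536] z [ 0.804  0.292 -0.518]
heading 20.0 tilt 58.8
```

Request:
servo_tool:
  steps:
    - {"gripper": -1,"offset": [-0.95,0.2,0],"twist": 0}
    - {"gripper": -1,"offset": [-0.95,0.2,0.1],"twist": 0}
    - {"gripper": -1,"offset": [-0.95,0.2,0.1],"twist": 0}
    - {"gripper": -1,"offset": [-0.95,0.2,0.15],"twist": 0}
    - {"gripper": -1,"offset": [-0.95,0.2,0.15],"twist": 0}

```text
time: 10.6
eef_pos: [904.0, -191.3, 847.5]
orientation: [0.153, 0.819, 0.245, 0.496]
contact_force: [0.5, -0.2, 0.8]
opening: 0.4
grasp_force: 0.0
```

Request:
servo_tool:
  steps:
    - {"gripper": -1,"offset": [-0.95,0.2,0.2],"twist": 0}
    - {"gripper": -1,"offset": [-0.95,0.2,0.2],"twist": 0}
    - {"gripper": -1,"offset": [-0.95,0.2,0.25],"twist": 0}
    - {"gripper": -1,"offset": [-0.95,0.2,0.25],"twist": 0}
    - {"gripper": -1,"offset": [-0.95,0.2,0.3],"twist": 0}

```text
time: 11.1
eef_pos: [928.9, -206.1, 879.4]
orientation: [0.162, 0.774, 0.246, 0.56]
contact_force: [-0.4, -0.6, 0.2]
opening: 0.9
grasp_force: 0.0
```

```bash
python3 st.py
```

```text
11.1 [-0.414  0.601  0.073  0.631  1.273 -1.34 ] [ 928.9 -206.1  879.4] F [-0.4 -0.6  0.2]
x [-0.321  0.527 -0.787] y [-0.025  0.826  0.563] z [ 0.947  0.2   -0.252]
heading 11.9 tilt 75.4
```

Request:
servo_tool:
  steps:
    - {"gripper": -1,"offset": [0,0,-0.45],"twist": -0.04}
    - {"gripper": -1,"offset": [0,0,-0.45],"twist": -0.04}
    - {"gripper": -1,"offset": [0,0,-0.45],"twist": -0.04}
    - {"gripper": -1,"offset": [0,0,-0.45],"twist": -0.04}
    - {"gripper": -1,"offset": [0,0,-0.45],"twist": -0.04}

```text
time: 11.6
eef_pos: [720.9, -249.4, 936.0]
orientation: [-0.08, 0.788, 0.066, 0.608]
contact_force: [0.9, -0.7, 0.1]
opening: 0.3
grasp_force: 0.0
```

```bash
cat >> st.py <<'E'
import sys
if len(sys.argv)>1:
    d=np.array(eval(sys.argv[1]))-s['eef_pos'];o=M.T@d/100;print('d',d.round(),'offset',o.round(2),'rows@.48',np.linalg.norm(o)/.48)
E
python3 st.py "[470,-180,820]"
```

```text
11.6 [-0.641  0.175  0.535  0.842  1.345 -2.091] [ 720.9 -249.4  936. ] F [ 0.9 -0.7  0.1]
x [-0.249 -0.046 -0.967] y [-0.205  0.979  0.006] z [ 0.946  0.2   -0.253]
heading 12.0 tilt 75.3
d [-251.   69. -116.] offset [ 1.71  1.19 -1.94] rows@.48 5.93665258318871
```

```bash
cat > kin.py <<'E'
import numpy as np
from scipy.spatial.transform import Rotation as Ro
from scipy.optimize import least_squares
L=[459.7,620.3,138.3,284.1,81.4,25.4,0]
D=[([1.30719,.116414,1.44219,0,1.58402,-.03781],[151.1,657.7,237.],[.11266,.99363,-.0005,0]),
([.087,-.3146,1.2416,0,2.2143,-1.2579],[399.11,60.42,598.58],[.1127,.9936,0,.0001]),
([.6228,.22,.0732,.0093,2.8047,-.7134],[285.07,237.21,873.43],[.1126,.9934,.0158,.0152]),
([.666,.959,.073,.017,1.494,-.675],[857.1,712.1,419.1],[.107,.947,.219,.209]),
([-.096,.357,.359,.451,1.927,-1.173],[755,69.2,751],[.107,.947,.218,.21]),
([-.414,.601,.073,.631,1.273,-1.34],[928.9,-206.1,879.4],[.162,.774,.246,.56]),
([-.641,.175,.535,.842,1.345,-2.091],[720.9,-249.4,936.],[-.08,.788,.066,.608])]
lo=np.array([-2.83,-.83,.07,-1.14,.01,-2.97]);hi=np.array([2.83,2.19,2.5,4.28,3,2.97])
def fk(q,L=L,C=0):
    A=Ro.from_euler('ZY',[q[0],q[1]]);B=A*Ro.from_euler('y',q[2]);T=B*Ro.from_euler('ZYZ',[q[3],q[4],q[5]+C])
    return A.apply([0,L[5],L[0]])+B.apply([L[4],L[6],L[1]])+T.apply([0,0,L[3]])+[0,0,L[2]],T
def fit():
    f=lambda x:np.concatenate([np.r_[fk(q,x[:7],x[7])[0]-p,100*(Ro.from_quat(o).inv()*fk(q,x[:7],x[7])[1]).as_rotvec()] for q,p,o in D])
    b=min((least_squares(f,L+[c]) for c in(0,np.pi,1.57,-1.57)),key=lambda s:s.cost);return b
def ik(p,M,q0,X):
    f=lambda q:np.r_[fk(q,X[:7],X[7])[0]-p,200*(M.inv()*fk(q,X[:7],X[7])[1]).as_rotvec()]
    return least_squares(f,np.clip(q0,lo+1e-3,hi-1e-3),bounds=(lo,hi))
if __name__=="__main__":
    b=fit();X=b.x;print(X.round(2),np.abs(b.fun).max().round(2))
    M0=Ro.from_quat([-.08,.788,.066,.608])
    for tw in(0,45,90,180,-45):
        M=M0*Ro.from_euler('z',tw,degrees=True);best={}
        for p in([495,-180,85],[537,-125,85],[537,-125,260],[537,-90,95],[545,40,95]):
            S=[ik(p,M,q0,X) for q0 in([-.6,-.4,2.2,.8,.8,-1],[-.6,-.4,2.2,2.5,.8,-1],[-.6,-.4,2.2,2.5,.8,1],[-.6,-.4,2.4,-.8,.8,1])]
            s=min(S,key=lambda s:s.cost);print(tw,p,s.x.round(2),'cost',round(s.cost,2))
E
python3 kin.py
```

```text
[ 4.59380e+02  6.20300e+02  1.38030e+02  2.83370e+02  8.15000e+01
 -3.65339e+03  3.67881e+03  1.57000e+00] 0.48
0 [495, -180, 85] [-0.88 -0.3   2.48  1.62  1.04  2.59] cost 0.0
0 [537, -125, 85] [-0.67 -0.31  2.49  1.76  0.86  2.57] cost 0.0
0 [537, -125, 260] [-0.64 -0.68  2.36  1.25  0.83 -2.97] cost 94.3
0 [537, -90, 95] [-0.6  -0.38  2.5   1.73  0.81  2.64] cost 30.55
0 [545, 40, 95] [-0.2  -0.45  2.5   1.79  0.46  2.76] cost 524.37
45 [495, -180, 85] [-0.88 -0.3   2.48  1.62  1.04 -2.91] cost 0.0
45 [537, -125, 85] [-0.67 -0.31  2.49  1.76  0.86 -2.93] cost 0.0
45 [537, -125, 260] [-0.67 -0.65  2.37  1.36  0.87 -2.33] cost 0.0
45 [537, -90, 95] [-0.6  -0.38  2.5   1.73  0.81 -2.86] cost 30.55
45 [545, 40, 95] [-0.2  -0.45  2.5   1.79  0.46 -2.74] cost 524.37
90 [495, -180, 85] [-0.88 -0.3   2.48  1.62  1.04 -2.12] cost 0.0
90 [537, -125, 85] [-0.67 -0.31  2.49  1.76  0.86 -2.14] cost 0.0
90 [537, -125, 260] [-0.67 -0.65  2.37  1.36  0.87 -1.54] cost 0.0
90 [537, -90, 95] [-0.6  -0.38  2.5   1.73  0.81 -2.07] cost 30.55
90 [545, 40, 95] [-0.2  -0.45  2.5   1.79  0.46 -1.95] cost 524.37
180 [495, -180, 85] [-0.88 -0.3   2.48  1.62  1.04 -0.55] cost 0.0
180 [537, -125, 85] [-0.67 -0.31  2.49  1.76  0.86 -0.57] cost 0.0
180 [537, -125, 260] [-0.67 -0.65  2.37  1.36  0.87  0.03] cost 0.0
180 [537, -90, 95] [-0.6  -0.38  2.5   1.73  0.81 -0.5 ] cost 30.55
180 [545, 40, 95] [-0.2  -0.45  2.5   1.79  0.46 -0.38] cost 524.37
-45 [495, -180, 85] [-0.88 -0.3   2.48  1.62  1.04  1.81] cost 0.0
-45 [537, -125, 85] [-0.67 -0.31  2.49  1.76  0.86  1.79] cost 0.0
-45 [537, -125, 260] [-0.67 -0.65  2.37  1.36  0.87  2.38] cost 0.0
-45 [537, -90, 95] [-0.6  -0.38  2.5   1.73  0.81  1.86] cost 30.55
-45 [545, 40, 95] [-0.2  -0.45  2.5   1.79  0.46  1.98] cost 524.37
```

Request:
servo_tool:
  steps:
    - {"gripper": -1,"offset": [0,0,-0.3],"twist": 0.045}
    - {"gripper": -1,"offset": [0,0,-0.3],"twist": 0.045}
    - {"gripper": -1,"offset": [0,0,-0.3],"twist": 0.045}
    - {"gripper": -1,"offset": [0,0,-0.3],"twist": 0.045}
    - {"gripper": -1,"offset": [0,0,-0.3],"twist": 0.045}

```text
time: 12.1
eef_pos: [580.0, -279.4, 973.8]
orientation: [0.202, 0.766, 0.275, 0.546]
contact_force: [0.4, 0.5, 0.0]
opening: 0.6
grasp_force: 0.0
```

Request:
servo_tool:
  steps:
    - {"gripper": -1,"offset": [0,0,0],"twist": 0.045}
    - {"gripper": -1,"offset": [0,0,0],"twist": 0.045}
    - {"gripper": -1,"offset": [0,0,0],"twist": 0.045}
    - {"gripper": -1,"offset": [0,0,0],"twist": 0.045}
    - {"gripper": -1,"offset": [0,0,0],"twist": 0.045}

```text
time: 12.6
eef_pos: [581.3, -279.5, 973.4]
orientation: [0.455, 0.648, 0.446, 0.417]
contact_force: [-0.7, -0.3, 0.4]
opening: 0.4
grasp_force: 0.0
```

Request:
servo_tool:
  steps:
    - {"gripper": -1,"offset": [0,0,0],"twist": 0.045}
    - {"gripper": -1,"offset": [0,0,0],"twist": 0.045}
    - {"gripper": -1,"offset": [0,0,0],"twist": 0.045}
    - {"gripper": -1,"offset": [0,0,0],"twist": 0.045}
    - {"gripper": -1,"offset": [0,0,0],"twist": 0.045}

```text
time: 13.1
eef_pos: [581.3, -279.5, 973.4]
orientation: [0.651, 0.451, 0.563, 0.237]
contact_force: [0.1, -0.2, -0.3]
opening: 0.5
grasp_force: 0.0
```

Request:
servo_tool:
  steps:
    - {"gripper": -1,"offset": [0,0,0],"twist": 0.045}
    - {"gripper": -1,"offset": [0,0,0],"twist": 0.045}
    - {"gripper": -1,"offset": [0,0,0],"twist": 0.045}
    - {"gripper": -1,"offset": [0,0,0],"twist": 0.045}
    - {"gripper": -1,"offset": [0,0,0],"twist": 0.045}

```text
time: 13.6
eef_pos: [581.3, -279.5, 973.4]
orientation: [0.767, 0.198, 0.61, 0.027]
contact_force: [0.8, -0.0, -0.0]
opening: 0.6
grasp_force: 0.0
```

```bash
python3 st.py "[480,-190,820]"
```

```text
13.6 [-0.876  0.049  0.591  1.03   1.504  0.716] [ 581.3 -279.5  973.4] F [ 0.8 -0.  -0. ]
x [0.177 0.336 0.925] y [ 0.27  -0.92   0.283] z [ 0.946  0.2   -0.254]
heading 11.9 tilt 75.3
d [-101.   90. -153.] offset [-1.3  -1.53 -0.39] rows@.48 4.260125908939618
```

Request:
servo_tool:
  steps:
    - {"gripper": -1,"offset": [0,0,0],"twist": 0.047}
    - {"gripper": -1,"offset": [0,0,0],"twist": 0.047}

```text
time: 13.8
eef_pos: [581.3, -279.5, 973.5]
orientation: [0.787, 0.083, 0.608, -0.063]
contact_force: [-0.2, -0.2, 0.3]
opening: 0.5
grasp_force: 0.0
```

```bash
python3 st.py "[495,-185,800]"
```

```text
13.8 [-0.876  0.049  0.591  1.03   1.504  1.011] [ 581.3 -279.5  973.5] F [-0.2 -0.2  0.3]
x [0.248 0.054 0.967] y [ 0.207 -0.978  0.001] z [ 0.946  0.2   -0.254]
heading 11.9 tilt 75.3
d [ -86.   94. -173.] offset [-1.84 -1.11 -0.19] rows@.48 4.4905627289824555
```

Request:
servo_tool:
  steps:
    - {"gripper": -1,"offset": [-0.37,-0.22,-0.04],"twist": 0}
    - {"gripper": -1,"offset": [-0.37,-0.22,-0.04],"twist": 0}
    - {"gripper": -1,"offset": [-0.37,-0.22,-0.04],"twist": 0}
    - {"gripper": -1,"offset": [-0.37,-0.22,-0.04],"twist": 0}
    - {"gripper": -1,"offset": [-0.37,-0.22,-0.04],"twist": 0}

```text
time: 14.3
eef_pos: [498.7, -192.5, 810.3]
orientation: [0.787, 0.085, 0.608, -0.061]
contact_force: [0.8, -0.6, 1.9]
opening: 0.3
grasp_force: 0.0
```

Request:
servo_tool:
  steps:
    - {"gripper": -1,"offset": [-0.46,0,0.12],"twist": 0}
    - {"gripper": -1,"offset": [-0.46,0,0.12],"twist": 0}
    - {"gripper": -1,"offset": [-0.46,0,0.12],"twist": 0}
    - {"gripper": -1,"offset": [-0.46,0,0.12],"twist": 0}
    - {"gripper": -1,"offset": [-0.46,0,0.12],"twist": 0}

```text
time: 14.8
eef_pos: [499.0, -195.0, 572.2]
orientation: [0.787, 0.085, 0.608, -0.061]
contact_force: [0.2, -0.2, -0.6]
opening: 0.6
grasp_force: 0.0
```

```bash
python3 st.py "[492,-185,200]"
```

```text
14.8 [-0.903 -0.629  1.852  1.152  1.248  0.47 ] [ 499.  -195.   572.2] F [ 0.2 -0.2 -0.6]
x [0.247 0.06  0.967] y [ 0.208 -0.978  0.008] z [ 0.946  0.199 -0.254]
heading 11.9 tilt 75.3
d [  -7.   10. -372.] offset [-3.61 -0.14  0.9 ] rows@.48 7.7589952298346985
```

Request:
servo_tool:
  steps:
    - {"gripper": -1,"offset": [-0.45,-0.02,0.11],"twist": 0}
    - {"gripper": -1,"offset": [-0.45,-0.02,0.11],"twist": 0}
    - {"gripper": -1,"offset": [-0.45,-0.02,0.11],"twist": 0}
    - {"gripper": -1,"offset": [-0.45,-0.02,0.11],"twist": 0}

```text
time: 15.2
eef_pos: [494.2, -189.1, 387.0]
orientation: [0.787, 0.085, 0.607, -0.061]
contact_force: [0.4, -0.6, 0.8]
opening: 0.4
grasp_force: 0.0
```

Request:
servo_tool:
  steps:
    - {"gripper": -1,"offset": [-0.45,-0.02,0.11],"twist": 0}
    - {"gripper": -1,"offset": [-0.45,-0.02,0.11],"twist": 0}
    - {"gripper": -1,"offset": [-0.45,-0.02,0.11],"twist": 0}
    - {"gripper": -1,"offset": [-0.45,-0.02,0.11],"twist": 0}

```text
time: 15.6
eef_pos: [489.5, -183.3, 201.8]
orientation: [0.788, 0.085, 0.607, -0.061]
contact_force: [1.5, -0.3, 0.3]
opening: 0.8
grasp_force: 0.0
```

```bash
python3 st.py "[495,-185,90]"; python3 - <<'E'
import cv2,numpy as np
from rig import optics
a,b=[optics.snapshot(n)["frame"] for n in("scene","top")]
cv2.imwrite("pics/d.png",np.hstack([a,b]));
f=lambda im,x,y,w,h,k:cv2.convertScaleAbs(cv2.resize(im[y:y+h,x:x+w],None,fx=k,fy=k,interpolation=cv2.INTER_CUBIC),alpha=1.5,beta=10)
cv2.imwrite("pics/d1.png",np.vstack([f(a,200,150,266,100,3),f(b,210,190,266,100,3)]))
E
```

```text
15.6 [-0.903 -0.57   2.422  1.427  1.066 -0.192] [ 489.5 -183.3  201.8] F [ 1.5 -0.3  0.3]
x [0.248 0.061 0.967] y [ 0.208 -0.978  0.008] z [ 0.946  0.199 -0.255]
heading 11.9 tilt 75.2
d [   6.   -2. -112.] offset [-1.07  0.02  0.33] rows@.48 2.3322209751260314
```

View pics/d1.png

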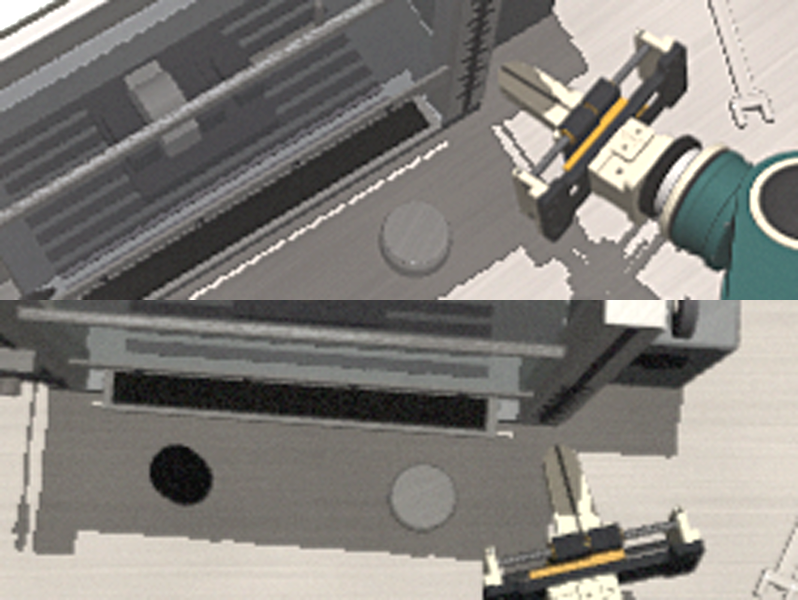

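Request:
servo_tool:
  steps:
    - {"gripper": -1,"offset": [-0.37,0.01,0.11],"twist": 0}
    - {"gripper": -1,"offset": [-0.37,0.01,0.11],"twist": 0}
    - {"gripper": -1,"offset": [-0.37,0.01,0.11],"twist": 0}
    - {"gripper": -1,"offset": [0,0,0],"twist": 0}

```text
time: 16.1
eef_pos: [493.7, -186.2, 83.9]
orientation: [0.789, 0.083, 0.605, -0.064]
contact_force: [0.0, 0.1, 1.2]
opening: 0.6
grasp_force: 0.0
```

```bash
python3 st.py "[538,-122,88]"
```

```text
16.1 [-0.899 -0.291  2.469  1.609  1.046 -0.555] [ 493.7 -186.2   83.9] F [0.  0.1 1.2]
x [0.253 0.054 0.966] y [ 0.209 -0.978 -0.   ] z [ 0.945  0.202 -0.259]
heading 12.0 tilt 75.0
d [44. 64.  4.] offset [ 0.19 -0.54  0.54] rows@.48 1.6277401605287278
```

Request:
servo_tool:
  steps:
    - {"gripper": -1,"offset": [0.04,-0.14,0.14],"twist": 0}
    - {"gripper": -1,"offset": [0.04,-0.14,0.14],"twist": 0}
    - {"gripper": -1,"offset": [0.04,-0.14,0.14],"twist": 0}
    - {"gripper": -1,"offset": [0.04,-0.14,0.14],"twist": 0}
    - {"gripper": -1,"offset": [0,0,0],"twist": 0}

```text
time: 16.6
eef_pos: [540.7, -118.6, 92.1]
orientation: [0.786, 0.086, 0.609, -0.062]
contact_force: [-0.1, -0.8, 0.7]
opening: 0.4
grasp_force: 0.0
```

```bash
python3 st.py "[540,-122,100]"
```

```text
16.6 [-0.652 -0.333  2.485  1.753  0.845 -0.565] [ 540.7 -118.6   92.1] F [-0.1 -0.8  0.7]
x [0.244 0.06  0.968] y [ 0.211 -0.977  0.008] z [ 0.947  0.202 -0.251]
heading 12.1 tilt 75.4
d [-1. -3.  8.] offset [ 0.07  0.03 -0.03] rows@.48 0.1797265143414928
```

Request:
servo_tool:
  steps:
    - {"gripper": -1,"offset": [0.03,0,-0.01],"twist": 0}
    - {"gripper": -1,"offset": [0.03,0,-0.01],"twist": 0}
    - {"gripper": -1,"offset": [0.03,0,-0.01],"twist": 0}

```text
time: 16.9
eef_pos: [538.1, -120.6, 97.6]
orientation: [0.788, 0.084, 0.607, -0.062]
contact_force: [2.2, 0.5, -3.8]
opening: 0.6
grasp_force: 1.6
```

Request:
servo_tool:
  steps:
    - {"gripper": -1,"offset": [0.03,0,-0.01],"twist": 0}
    - {"gripper": -1,"offset": [0.03,0,-0.01],"twist": 0}

```text
time: 17.1
eef_pos: [537.7, -120.4, 103.3]
orientation: [0.788, 0.084, 0.607, -0.062]
contact_force: [0.8, -1.4, -3.0]
opening: 0.4
grasp_force: 1.7
```

Request:
servo_tool:
  steps:
    - {"gripper": -1,"offset": [0.03,0,-0.01],"twist": 0}
    - {"gripper": -1,"offset": [0.03,0,-0.01],"twist": 0}

```text
time: 17.3
eef_pos: [537.5, -120.1, 109.5]
orientation: [0.788, 0.084, 0.607, -0.062]
contact_force: [1.3, -2.2, -4.3]
opening: 0.6
grasp_force: 1.7
```

Request:
servo_tool:
  steps:
    - {"gripper": -1,"offset": [0.03,0,-0.01],"twist": 0}
    - {"gripper": -1,"offset": [0.03,0,-0.01],"twist": 0}

```text
time: 17.5
eef_pos: [537.1, -119.8, 115.8]
orientation: [0.788, 0.084, 0.607, -0.062]
contact_force: [2.2, -1.2, -3.6]
opening: 0.3
grasp_force: 1.6
```

Request:
servo_tool:
  steps:
    - {"gripper": -1,"offset": [0.05,0,-0.012],"twist": 0}
    - {"gripper": -1,"offset": [0.05,0,-0.012],"twist": 0}
    - {"gripper": -1,"offset": [0.05,0,-0.012],"twist": 0}
    - {"gripper": -1,"offset": [0.05,0,-0.012],"twist": 0}
    - {"gripper": -1,"offset": [0.05,0,-0.012],"twist": 0}

```text
time: 18.0
eef_pos: [537.6, -119.6, 141.6]
orientation: [0.788, 0.084, 0.607, -0.062]
contact_force: [-5.2, -1.7, -4.3]
opening: 0.8
grasp_force: 2.6
```

Request:
servo_tool:
  steps:
    - {"gripper": -1,"offset": [0.05,0,-0.012],"twist": 0}
    - {"gripper": -1,"offset": [0.05,0,-0.012],"twist": 0}
    - {"gripper": -1,"offset": [0.05,0,-0.012],"twist": 0}
    - {"gripper": -1,"offset": [0.05,0,-0.012],"twist": 0}
    - {"gripper": -1,"offset": [0.05,0,-0.012],"twist": 0}

```text
time: 18.5
eef_pos: [538.1, -119.3, 167.3]
orientation: [0.788, 0.084, 0.607, -0.062]
contact_force: [-5.2, -2.6, -4.6]
opening: 0.6
grasp_force: 2.6
```

Request:
servo_tool:
  steps:
    - {"gripper": -1,"offset": [0.05,0,-0.012],"twist": 0}
    - {"gripper": -1,"offset": [0.05,0,-0.012],"twist": 0}
    - {"gripper": -1,"offset": [0.05,0,-0.012],"twist": 0}
    - {"gripper": -1,"offset": [0.05,0,-0.012],"twist": 0}
    - {"gripper": -1,"offset": [0,0,0],"twist": 0}

```text
time: 19.0
eef_pos: [538.8, -119.1, 188.7]
orientation: [0.788, 0.085, 0.607, -0.062]
contact_force: [0.2, -0.1, -0.6]
opening: 0.1
grasp_force: 0.5
```

```bash
python3 st.py; python3 - <<'E'
import cv2,numpy as np
from rig import optics
a,b=[optics.snapshot(n)["frame"] for n in("scene","top")]
cv2.imwrite("pics/e_s.png",a);cv2.imwrite("pics/e_t.png",b)
f=lambda im,x,y,w,h,k:cv2.convertScaleAbs(cv2.resize(im[y:y+h,x:x+w],None,fx=k,fy=k,interpolation=cv2.INTER_CUBIC),alpha=1.6,beta=10)
cv2.imwrite("pics/e1.png",np.vstack([np.hstack([f(b,215,195,50,37,8),f(a,200,225,50,37,8)]),np.hstack([f(b,345,205,50,37,8),f(a,315,165,50,37,8)])]))
E
```

```text
19.0 [-0.655 -0.561  2.44   1.5    0.829 -0.191] [ 538.8 -119.1  188.7] F [ 0.2 -0.1 -0.6]
x [0.248 0.059 0.967] y [ 0.209 -0.978  0.006] z [ 0.946  0.2   -0.255]
heading 12.0 tilt 75.2
```

View pics/e1.png

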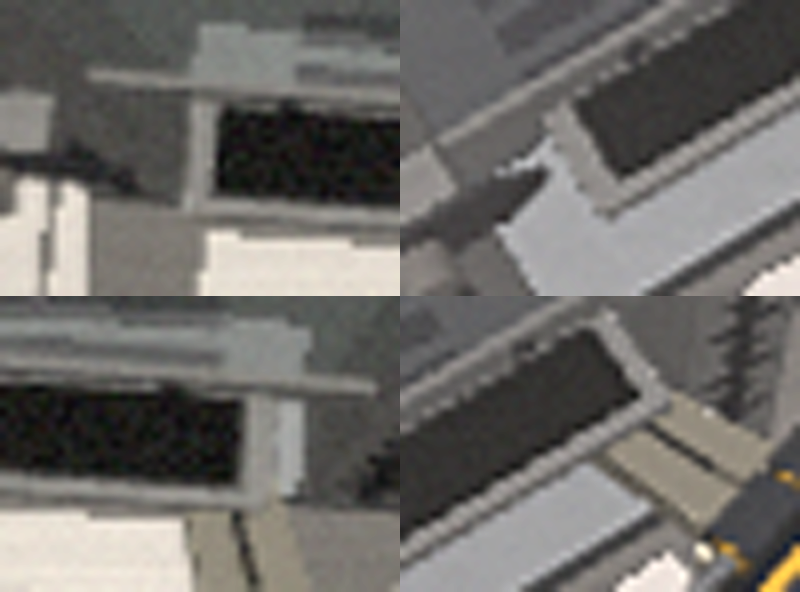

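```bash
cat > fit2.py <<'E'
from fit import *
obs2=[('t',(-40,185,96),(237.9,220.6)),('t',(-40,-185,96),(378.9,230.7)),('s',(-40,185,96),(225.4,251.2)),('s',(-40,-185,96),(347.7,177.6))]
tips=[('t',(232.8,218.9)),('s',(218.1,246.3)),('t',(231.8,218.1)),('s',(218.1,245.6))]
def f(p,xp=None):
    e=[]
    for i,(c,X,o) in enumerate(obs+obs2):
        X=np.array(X,float)
        if i<4: X[2]+=p[3]
        elif i>=len(obs): X[2]+=p[4]
        e.append(proj(c,W(p,X))-o)
    for c,o in tips: e.append(proj(c,W(p,(p[6] if xp is None else xp,192,p[5])))-o)
    return np.r_[np.ravel(e),(p[4]-p[3]-91)/2]
for xp in(None,-40,-52,-46):
    s=least_squares(f,[580,48,-.08,30,120,260,-45],args=(xp,));print(xp,s.x.round(2),'cost',s.cost.round(2),'edge2',(92+s.x[4]).round(1),'dz',(s.x[5]-92-s.x[4]).round(1))
    if xp is None: print(s.fun[:-1].reshape(-1,2).round(1).tolist())
E
python3 fit2.py
```

```text
None [ 5.7981e+02  4.8390e+01 -8.0000e-02  2.6750e+01  1.1724e+02  2.6780e+02
 -4.0220e+01] cost 8.02 edge2 209.2 dz 58.6
[[-0.5, 0.6], [0.4, -0.1], [-0.1, 0.2], [0.4, 1.0], [-0.1, -0.7], [0.5, -0.1], [1.0, -0.7], [-0.6, 0.7], [0.5, -0.2], [0.1, 0.1], [0.5, -0.8], [-0.1, -0.1], [-0.0, 0.0], [-0.8, 0.3], [1.3, -0.5], [-1.5, -1.5], [0.5, 0.5], [-0.5, -0.7], [0.5, 1.2]]
-40 [ 5.7979e+02  4.8400e+01 -8.0000e-02  2.6800e+01  1.1730e+02  2.6727e+02
 -4.5000e+01] cost 8.02 edge2 209.3 dz 58.0
-52 [ 5.8085e+02  4.7710e+01 -8.0000e-02  2.3640e+01  1.1415e+02  2.9555e+02
 -4.5000e+01] cost 21.8 edge2 206.1 dz 89.4
-46 [ 5.8031e+02  4.8060e+01 -8.0000e-02  2.5270e+01  1.1577e+02  2.8155e+02
 -4.5000e+01] cost 11.27 edge2 207.8 dz 73.8
```

Request:
servo_tool:
  steps:
    - {"gripper": -1,"offset": [0.05,0,-0.013],"twist": 0}
    - {"gripper": -1,"offset": [0.05,0,-0.013],"twist": 0}
    - {"gripper": -1,"offset": [0.05,0,-0.013],"twist": 0}
    - {"gripper": -1,"offset": [0.05,0,-0.013],"twist": 0}
    - {"gripper": -1,"offset": [0.05,0,-0.013],"twist": 0}

```text
time: 19.6
eef_pos: [538.7, -119.0, 213.9]
orientation: [0.788, 0.084, 0.607, -0.062]
contact_force: [-1.6, 0.1, -4.8]
opening: 0.6
grasp_force: 2.0
```

Request:
servo_tool:
  steps:
    - {"gripper": -1,"offset": [0.05,0,-0.013],"twist": 0}
    - {"gripper": -1,"offset": [0.05,0,-0.013],"twist": 0}
    - {"gripper": -1,"offset": [0.05,0,-0.013],"twist": 0}
    - {"gripper": -1,"offset": [0.05,0,-0.013],"twist": 0}
    - {"gripper": -1,"offset": [0,0,0],"twist": 0}

```text
time: 20.1
eef_pos: [539.0, -119.0, 235.3]
orientation: [0.788, 0.085, 0.607, -0.062]
contact_force: [-0.3, -1.2, 0.0]
opening: 0.5
grasp_force: 0.3
```

```bash
python3 st.py; python3 - <<'E'
import cv2,numpy as np
from rig import optics
a,b=[optics.snapshot(n)["frame"] for n in("scene","top")]
cv2.imwrite("pics/g_s.png",a);cv2.imwrite("pics/g_t.png",b)
f=lambda im,x,y,w,h,k:cv2.convertScaleAbs(cv2.resize(im[y:y+h,x:x+w],None,fx=k,fy=k,interpolation=cv2.INTER_CUBIC),alpha=1.6,beta=10)
cv2.imwrite("pics/g1.png",np.hstack([f(b,222,200,33,40,12),f(a,203,228,33,40,12)]))
E
```

```text
20.1 [-0.654 -0.628  2.397  1.401  0.841 -0.043] [ 539.  -119.   235.3] F [-0.3 -1.2  0. ]
x [0.248 0.058 0.967] y [ 0.208 -0.978  0.006] z [ 0.946  0.2   -0.255]
heading 11.9 tilt 75.2
```

View pics/g1.png

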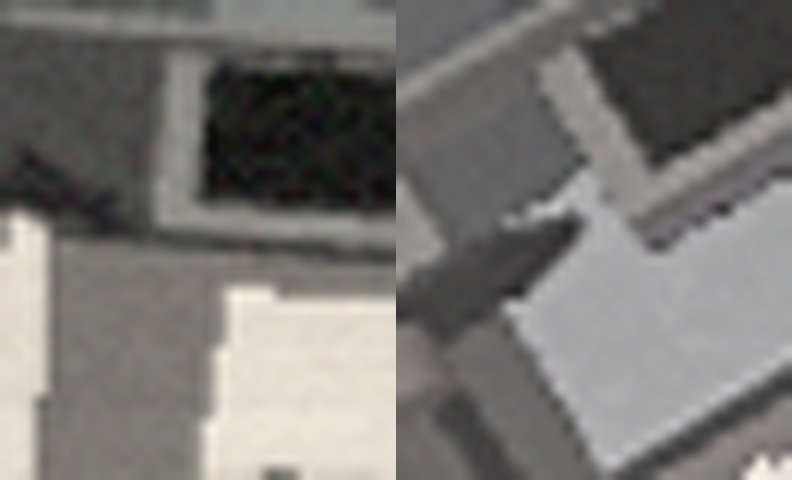

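```bash
cat > fit3.py <<'E'
from fit import *
o2=[('t',(-40,185,96),(237.9,220.6)),('t',(-40,-185,96),(378.9,230.7)),('s',(-40,185,96),(225.4,251.2)),('s',(-40,-185,96),(347.7,177.6))]
o3=[('t',(-40,185,96),(234.5,218.0)),('s',(-40,185,96),(222.3,245.7)),('s',(-40,185,85),(224.1,248.4))]
tips=[('t',(232.8,218.9)),('s',(218.1,246.3)),('t',(231.8,218.1)),('s',(218.1,245.6)),('t',(232.1,219.1)),('s',(218.3,245.7))]
def f(p,xp,ws):
    e=[]
    for d,O in((0,obs[:4]),(p[6],o2),(p[7],o3)):
        for c,X,o in O: e.append(proj(c,W(p,np.add(X,(0,0,p[3]+d))))-o)
    for c,X,o in obs[4:]: e.append(proj(c,W(p,X))-np.array(o)) if ws else 0
    for c,o in tips: e.append(proj(c,W(p,(p[5] if xp is None else xp,192,p[4])))-o)
    return np.r_[np.ravel(e),(p[6]-91)/1.5,(p[7]-p[6]-46.6)/.3]
for ws in(1,0):
  for xp in(None,-40,-44):
    s=least_squares(f,[580,48,-.08,30,260,-45,91,137],args=(xp,ws));print(ws,xp,s.x.round(2),'cost',s.cost.round(2),'edge3',(92+s.x[3]+s.x[7]).round(1),'dz',(s.x[4]-92-s.x[3]-s.x[7]).round(1),'sd hp',np.sqrt(np.diag(np.linalg.pinv(s.jac.T@s.jac)))[4].round(1)*.5)
    if xp is None: print(s.fun[:-2].reshape(-1,2).round(1).tolist())
E
python3 fit3.py
```

```text
1 None [ 5.7977e+02  4.8090e+01 -8.0000e-02  2.5280e+01  2.7029e+02 -4.0870e+01
  9.0600e+01  1.3719e+02] cost 12.21 edge3 254.5 dz 15.8 sd hp 3.0
[[-0.3, 0.8], [0.5, -0.0], [0.2, 0.3], [0.4, 1.1], [0.1, 0.0], [0.0, 0.0], [-0.6, 0.5], [1.4, -0.4], [0.4, 0.1], [-0.4, 0.6], [-1.5, -0.8], [0.0, -0.6], [0.6, 0.0], [1.1, -0.7], [-0.4, 0.7], [0.7, -0.2], [0.2, -0.0], [0.5, -0.9], [-1.6, -1.3], [0.6, 0.4], [-0.6, -0.5], [0.6, 1.1], [-0.9, -1.5], [0.4, 1.0]]
1 -40 [ 5.79680e+02  4.81500e+01 -8.00000e-02  2.55900e+01  2.68300e+02
 -2.02648e+03  9.06000e+01  1.37190e+02] cost 12.32 edge3 254.8 dz 13.5 sd hp 2.0
1 -44 [ 5.80120e+02  4.78800e+01 -8.00000e-02  2.41400e+01  2.77460e+02
 -2.02628e+03  9.05900e+01  1.37180e+02] cost 13.57 edge3 253.3 dz 24.1 sd hp 2.0
0 None [ 5.8084e+02  4.7500e+01 -8.0000e-02  2.2710e+01  2.7213e+02 -4.1900e+01
  9.0650e+01  1.3725e+02] cost 8.87 edge3 252.0 dz 20.2 sd hp 3.05
[[0.1, 0.7], [0.6, -0.5], [0.4, 0.3], [0.3, 0.8], [0.6, -0.0], [0.2, -0.4], [-0.4, 0.4], [1.2, -0.6], [0.8, 0.0], [-0.2, 0.5], [-1.3, -0.9], [-1.5, -1.2], [0.8, 0.2], [-0.5, -0.4], [0.8, 0.9], [-0.8, -1.4], [0.6, 0.8]]
0 -40 [ 5.80290e+02  4.77100e+01 -8.00000e-02  2.44200e+01  2.68960e+02
 -2.02646e+03  9.06600e+01  1.37260e+02] cost 9.2 edge3 253.7 dz 15.3 sd hp 2.35
0 -44 [ 5.81450e+02  4.72600e+01 -8.00000e-02  2.08000e+01  2.75600e+02
  1.93629e+03  9.06400e+01  1.37230e+02] cost 9.28 edge3 250.0 dz 25.6 sd hp 2.35fit3.py:14: RuntimeWarning: invalid value encountered in sqrt
  s=least_squares(f,[580,48,-.08,30,260,-45,91,137],args=(xp,ws));print(ws,xp,s.x.round(2),'cost',s.cost.round(2),'edge3',(92+s.x[3]+s.x[7]).round(1),'dz',(s.x[4]-92-s.x[3]-s.x[7]).round(1),'sd hp',np.sqrt(np.diag(np.linalg.pinv(s.jac.T@s.jac)))[4].round(1)*.5)
```

Request:
servo_tool:
  steps:
    - {"gripper": -1,"offset": [0.03,0,-0.008],"twist": 0}
    - {"gripper": -1,"offset": [0.03,0,-0.008],"twist": 0}
    - {"gripper": -1,"offset": [0.02,0,-0.005],"twist": 0}
    - {"gripper": -1,"offset": [0,0,0],"twist": 0}

```text
time: 20.6
eef_pos: [538.9, -118.9, 242.7]
orientation: [0.788, 0.085, 0.607, -0.062]
contact_force: [-0.2, 1.0, -1.9]
opening: 0.3
grasp_force: 0.8
```

```bash
python3 st.py; python3 - <<'E'
import cv2,numpy as np
from rig import optics
A=[];B=[]
for i in range(6):
    A.append(optics.snapshot("scene")["frame"].astype(float));B.append(optics.snapshot("top")["frame"].astype(float))
a=np.mean(A,0);b=np.mean(B,0);np.savez("h.npz",a=a,b=b)
def f(im,x,y,w,h,k):
    c=cv2.resize(im[y:y+h,x:x+w],None,fx=k,fy=k,interpolation=cv2.INTER_CUBIC).clip(0,255);return (255*np.minimum(c/170,1)**.55).astype(np.uint8)
cv2.imwrite("pics/h1.png",np.hstack([f(b,223,206,25,24,16),f(a,208,234,25,24,16)]))
E
```

```text
20.6 [-0.654 -0.638  2.39   1.385  0.844 -0.019] [ 538.9 -118.9  242.7] F [-0.2  1.  -1.9]
x [0.249 0.058 0.967] y [ 0.208 -0.978  0.005] z [ 0.946  0.2   -0.256]
heading 11.9 tilt 75.2
```

View pics/h1.png

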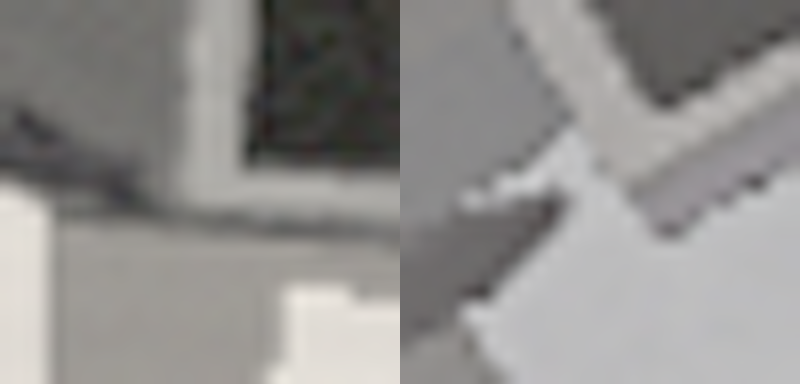

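```bash
cat > fit4.py <<'E'
from fit import *
from fit3 import o2,o3,tips
o3=o3[:2]
o4=[('t',(-40,185,96),(233.9,218.0)),('s',(-40,185,96),(221.8,245.4))]
T=tips+[('t',(231.8,218.3)),('s',(217.8,246.0))]
def f(p,xp,out,tb):
    e=[]
    for d,O in((0,obs[:4]),(p[6],o2),(p[6]+46.6,o3),(p[6]+54,o4)):
        for c,X,o in O: e.append(proj(c,W(p,np.add(X,(0,0,p[3]+d))))-o)
    for c,X,o in obs[4:]: e.append(proj(c,W(p,X))-np.array(o))
    for c,o in T: e.append((proj(c,W(p,(xp,192,p[4])))-o-(np.array([out,0]) if c=='t' else np.array([.8,-.6])*out))*(tb if c=='t' else 1))
    return np.r_[np.ravel(e),(p[6]-91)/1.5]
for xp in(-38,-40,-42):
  for out in(0,.6):
    for tb in(1,.3):
      s=least_squares(f,[580,48,-.08,30,260,0,91],args=(xp,out,tb));print(xp,out,tb,'H',s.x[4].round(1),'edge4',(146+s.x[3]+s.x[6]).round(1),'dz',(s.x[4]-146-s.x[3]-s.x[6]).round(1),'cost',s.cost.round(1))
E
python3 fit4.py | tail -12
```

```text
-38 0 1 H 264.4 edge4 264.4 dz -0.0 cost 13.2
-38 0 0.3 H 268.6 edge4 263.3 dz 5.2 cost 6.2
-38 0.6 1 H 263.1 edge4 264.0 dz -0.9 cost 15.4
-38 0.6 0.3 H 269.0 edge4 263.3 dz 5.6 cost 7.1
-40 0 1 H 268.9 edge4 263.6 dz 5.3 cost 12.0
-40 0 0.3 H 274.2 edge4 263.2 dz 10.9 cost 6.1
-40 0.6 1 H 267.6 edge4 263.2 dz 4.4 cost 14.8
-40 0.6 0.3 H 274.5 edge4 263.2 dz 11.3 cost 7.0
-42 0 1 H 273.3 edge4 262.7 dz 10.5 cost 12.1
-42 0 0.3 H 279.7 edge4 263.1 dz 16.6 cost 6.1
-42 0.6 1 H 272.0 edge4 262.4 dz 9.7 cost 15.6
-42 0.6 0.3 H 280.1 edge4 263.1 dz 17.0 cost 7.1fit3.py:14: RuntimeWarning: invalid value encountered in sqrt
  s=least_squares(f,[580,48,-.08,30,260,-45,91,137],args=(xp,ws));print(ws,xp,s.x.round(2),'cost',s.cost.round(2),'edge3',(92+s.x[3]+s.x[7]).round(1),'dz',(s.x[4]-92-s.x[3]-s.x[7]).round(1),'sd hp',np.sqrt(np.diag(np.linalg.pinv(s.jac.T@s.jac)))[4].round(1)*.5)
```

Request:
servo_tool:
  steps:
    - {"gripper": -1,"offset": [0.025,0,-0.006],"twist": 0}
    - {"gripper": -1,"offset": [0.02,0,-0.005],"twist": 0}
    - {"gripper": -1,"offset": [0,0,0],"twist": 0}

```text
time: 21.5
eef_pos: [538.9, -118.9, 247.2]
orientation: [0.788, 0.084, 0.607, -0.062]
contact_force: [0.2, -0.9, -3.2]
opening: 0.5
grasp_force: 1.2
```

```bash
python3 st.py; python3 - <<'E'
import cv2,numpy as np
from rig import optics
A=[];B=[]
for i in range(4):
    A.append(optics.snapshot("scene")["frame"].astype(float));B.append(optics.snapshot("top")["frame"].astype(float))
a=np.mean(A,0);b=np.mean(B,0)
def f(im,x,y,w,h,k):
    c=cv2.resize(im[y:y+h,x:x+w],None,fx=k,fy=k,interpolation=cv2.INTER_CUBIC).clip(0,255);return (255*np.minimum(c/150,1)**.7).astype(np.uint8)
cv2.imwrite("pics/i1.png",np.hstack([f(b,218,206,25,30,16),f(a,205,230,25,30,16)]))
E
```

```text
21.5 [-0.654 -0.643  2.385  1.376  0.846 -0.006] [ 538.9 -118.9  247.2] F [ 0.2 -0.9 -3.2]
x [0.249 0.058 0.967] y [ 0.208 -0.978  0.005] z [ 0.946  0.2   -0.256]
heading 11.9 tilt 75.2
```

View pics/i1.png

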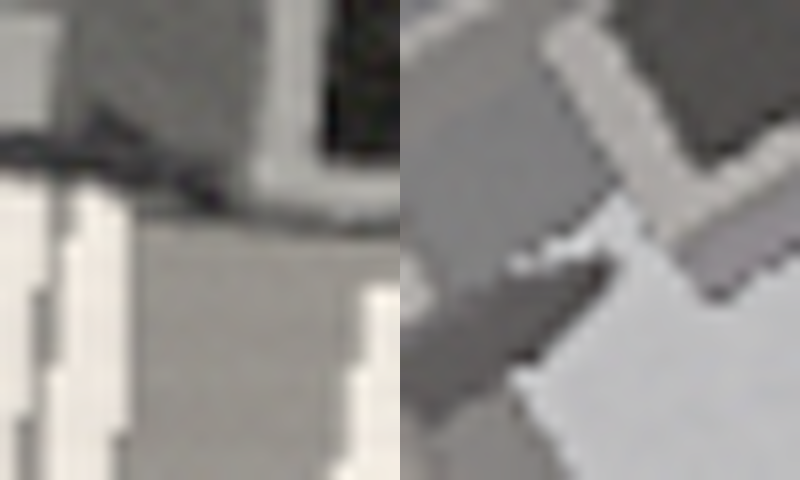

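Request:
servo_tool:
  steps:
    - {"gripper": -1,"offset": [-0.03,0,0.008],"twist": 0}
    - {"gripper": -1,"offset": [-0.05,0,0.013],"twist": 0}
    - {"gripper": -1,"offset": [-0.1,0,0.026],"twist": 0}
    - {"gripper": -1,"offset": [-0.1,0,0.026],"twist": 0}
    - {"gripper": -1,"offset": [0,0,0],"twist": 0}

```text
time: 22.4
eef_pos: [538.6, -118.8, 216.2]
orientation: [0.788, 0.084, 0.606, -0.063]
contact_force: [0.5, 0.2, -0.6]
opening: 0.2
grasp_force: 0.0
```

```bash
python3 st.py "[475,-190,214]"
```

```text
22.4 [-0.655 -0.605  2.416  1.434  0.835 -0.094] [ 538.6 -118.8  216.2] F [ 0.5  0.2 -0.6]
x [0.251 0.057 0.966] y [ 0.208 -0.978  0.003] z [ 0.945  0.2   -0.257]
heading 12.0 tilt 75.1
d [-64. -71.  -2.] offset [-0.22  0.56 -0.74] rows@.48 1.9891997653189475
```

Request:
servo_tool:
  steps:
    - {"gripper": -1,"offset": [-0.05,0.14,-0.18],"twist": 0}
    - {"gripper": -1,"offset": [-0.05,0.14,-0.18],"twist": 0}
    - {"gripper": -1,"offset": [-0.05,0.14,-0.18],"twist": 0}
    - {"gripper": -1,"offset": [-0.05,0.14,-0.18],"twist": 0}
    - {"gripper": -1,"offset": [0,0.2,0],"twist": 0}

```text
time: 22.9
eef_pos: [480.4, -209.9, 218.2]
orientation: [0.788, 0.084, 0.607, -0.061]
contact_force: [0.5, -0.1, -0.0]
opening: 0.7
grasp_force: 0.0
```

Request:
servo_tool:
  steps:
    - {"gripper": -1,"offset": [0.1,0.3,-0.1],"twist": 0}
    - {"gripper": -1,"offset": [0.3,0.2,-0.2],"twist": 0}
    - {"gripper": -1,"offset": [0.4,0,-0.2],"twist": 0}
    - {"gripper": -1,"offset": [0.4,0,-0.2],"twist": 0}
    - {"gripper": -1,"offset": [0,0,0],"twist": 0}

```text
time: 23.4
eef_pos: [455.3, -265.6, 358.6]
orientation: [0.787, 0.086, 0.608, -0.059]
contact_force: [0.4, -0.1, -0.7]
opening: -0.0
grasp_force: 0.0
```

```bash
python3 st.py; python3 - <<'E'
import cv2,numpy as np
from rig import optics
for n,p,(x0,y0,x1,y1) in(("scene","pics/scene0.png",(240,210,380,300)),("top","pics/top0.png",(240,236,390,275))):
    f=optics.snapshot(n)["frame"];d=cv2.absdiff(f,cv2.imread(p)).max(2)
    print(n,'changed px near bottle/tin',(d[y0:y1,x0:x1]>40).sum(),'hammer/driver',(d[255:370,140:270]>40).sum() if n=="top" else '')
    if n=="top": print('insert/wrench',(d[228:325,415:500]>40).sum(),'vblock',(d[192:222,148:176]>40).sum())
E
```

```text
23.4 [-1.113 -0.568  2.16   1.312  1.321  0.031] [ 455.3 -265.6  358.6] F [ 0.4 -0.1 -0.7]
x [0.245 0.064 0.967] y [ 0.207 -0.978  0.012] z [ 0.947  0.197 -0.253]
heading 11.8 tilt 75.3
scene changed px near bottle/tin 2567 hammer/driver 
top changed px near bottle/tin 1274 hammer/driver 95
insert/wrench 2243 vblock 0
```

```bash
python3 -c "
from rig import r
print(r.sign_off())"
```

```text
the job is handed in; nothing more can be done
None
```

I pushed the window up from beneath and left it standing on its own, with the lip level with the pointer point to within about 5 mm by the cameras (the two views disagreed slightly). The hand is clear and the job was handed in at 23.4 s. The wrist force readings showed nothing but the push on the lip, but I did not confirm by picture at the end that the loose things had not moved.

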